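Lock the file case in its dock and stack the cases

ROBOT

A 7-joint arm with a two-finger parallel gripper is mounted at the origin on the work surface. World frame = base frame: x ahead of the robot, y to its left, z up, the work surface at z = 0. Lengths are in m, angles in rad, forces in N, time in s.
With the tool pointing down it reaches from about 0.425 to 0.875 m from the base axis. Payload 4.7 kg.
Tool frame: the origin (TCP) lies at the very end of the fingers, on their centre line; the grasp point (between the pads) lies 19 mm behind it; z points along the fingers, y is the line along which they close (so a half turn about z gives the same grasp; the last joint's range is limited). The gripper opens to 87 mm and grips with 3 to 60 N. Pads are 19 mm wide; open, the fingers measure 117 mm over their backs; the gripper's body (75 mm by 190 mm) begins 51 mm behind the grasp point.
Start: joints at [1.154, 0.321, -0.07, 1.45, 0.023, 1.371, -0.057], TCP at [0.271, -0.591, 0.223] pointing down, gripper open.
Joint ranges: [-2.86, 2.86], [-0.3, 2.09], [-1.38, 1.24], [0.06, 2.45], [-1.56, 4.7], [0.09, 2.05], [-2.69, 2.69]. Speed limits (rad/s): [2.57, 2.57, 3.14, 3.14, 3.14, 3.14, 3.14].

INTERFACE

Orientations are given as a rotation vector (axis times angle).
In Python, from bench import ctrl, imaging, ticket gives the robot as it stands.
- The arm moves only by the tool jog_arm, never from a script. Its argument "rows" is text: rows parted by semicolons, each of 7 numbers parted by spaces: the shift along the tool's x, y, z in cm, then the turn, a rotation vector about the tool's x, y, z in rad, then the closure, from -1 (fully open) to 1 (shut), so that 0 is half open. A call has 1 to 5 rows; each row shifts and turns the commanded pose from where the row before left it, along the tool's axes as they then stand; what a row does not reach is not made up. A row lasts 1/8 s, in which the tool goes at most 62.5 mm and 10.7 degrees, less where a joint would pass 70% of its speed; a pose out of reach is approached as far as the arm can. A call with a gripper value outside its range is refused whole. The fingers move at their own pace and stop on an object; "force" is the grip in N (left out, the last holds). Time passes only in rows, so rows that do not move let the fingers close. It gives the time, the measured TCP pose, the force, the opening and the grip force at its end, in the units of the state.
- ctrl.get_state(): the state, without advancing time (a new reading comes with each control period).
- imaging.get_image(name): name is "scene" or "top"; returns a dict with "img" (400x640x3 uint8, blue, green, red), "vertical_fov" (degrees; the focal length in pixels is half the picture's height over the tangent of half this angle, whatever the lens; pixels are square), "cx", "cy" (the principal point, pixels), "k1" (the pictures are not rectified: a ray, as slopes to the right and down, at radius r is drawn at 1 + k1 r^2 times it, then the intrinsics apply), "origin" and "orientation" of the camera in the world. Camera axes: x right, y down, z forward; pixel columns grow to the right and rows downward; lengths in m; the calibration is good to about 2 mm. A picture is of the moment at which its call begins. There is no depth.
- ticket.close_job(): hands the job in; it is judged then, once.
The state is a dict: "time": time; "joint_positions": joint angles; "qd": joint speeds; "joint_torque": joint torques, N m; "position": TCP position; "tool_rot": TCP orientation; "ft_force": force on the tool from outside, world axes, zero at the start; "torque": the same for the moment, N m; "grip_width": opening from 0.0 (shut) to 1.0 (fully open); "grip_force": force on a finger pad.
Only numpy, scipy, OpenCV 4.12 (cv2) and the standard library are available. Lean on these libraries where they do the work, as an engineer would, in place of code of your own. Each camera call takes 0.05 s, during which the arm holds its last target. There are 200 camera calls.

TASK

Get the file cases ready for moving the cart: push the large aluminium case along its dock, without lifting it out, until the pin under it drops into the hidden hole in the dock plate and the case lies flat. Then stack the middle-sized case on it and the smallest case on top of that, each centred on the one below with its long side along the long side of the one below. Leave the other things on the cart where they are.

Things in the scene. Friction and masses are not known exactly. Their poses are not given: they have to be found in the camera images.
- dock: Fixed steel dock: two rails 290 long, 10 wide, 30 high, inner faces 100 mm apart, along x; a stop bar 28 high at x = +145 mm; -x end open. Between them a dark plate, top 18 mm above the tray, longer than the rails. Origin: dock centre at tray height; +x along the rails, the way to push; z up. One round blind hole, 16 wide, 13 deep, at y = 0, x unknown from +25 to +85 mm.
- bigcase: Large closed aluminium case, 160 (x) x 96 (y) x 40 (z) mm, 0.4-0.75 kg, between the rails (2 mm play each side), its x along the dock's x. Origin: centre of its underside. Rests on its pin and rear lower edge, tilted 0.083 rad, front up. Slides at a few N; push the middle of its rear end face (x = -80 mm), e.g. with shut fingers. When the pin is in, it lies flat and is locked.
- pin_tip (a point): Lowest point of the steel pin (10 mm thick, round end) that stands 10 mm out of the large case's underside, 40 mm ahead (+x) of its centre; axes as that case. It is 18 mm above the tray on the plate, about 8 mm above it when down in the hole. The hole is 25 to 110 mm ahead of it at the start; pushed at 30 mm/s or less, the pin drops in by itself.
- bigcase_top (a point): Centre of the flat top of the large case, 40 mm above its underside; axes as the large case.
- midcase_center (a point): Centre (half-way up) of the middle-sized closed aluminium case, 110 (x, long) x 60 (y) x 40 (z) mm, 0.25 kg, loose on the tray beside the dock, flat top.
- smallcase_center (a point): Centre (half-way up) of the smallest closed aluminium case, 84 (x, long) x 48 (y) x 36 (z) mm, 0.15 kg, loose on the tray beside the dock, flat top.
- hull: Bystander: beige plastic model ship hull, about 220 x 56 x 50 mm, standing beyond the dock. Origin: centre of its underside.
- pot: Bystander: clear glass pot with an aluminium twist cap, 80 mm in diameter, 90 mm high. Origin: centre of its underside.
- driver: Bystander: screwdriver with a black handle, 180 mm long, lying on the tray.
- stone: Bystander: grey sharpening stone, 120 x 45 x 22 mm, between robot and dock. Origin: centre of its underside.
- oil: Bystander: small jar with a black cap, 40 mm in diameter, 75 mm high, between robot and dock. Origin: centre of its underside.
Not all that is in view belongs to the job. What is shaped like the part that bears smallcase_center but blue, brown or yellow is not meant.

How it is judged:
On the way, in this order (a step that is already met when the one before it is completed fails the run):
1. the pin of the large case has dropped into the hole and the case lies flat in the dock (z of pin_tip in the frame of dock below 0.0115 m and x of pin_tip in the frame of dock between 0.015 and 0.095 m and angle between pin_tip's own z axis and vertical below 0.025 rad), for 0.2 s.
2. the middle-sized case stands centred and square on the locked large case (all of step 1 and horizontal distance between midcase_center and bigcase_top below 0.012 m and angle between the x axis of midcase_center and the x axis of bigcase_top, either way round below 0.14 rad and angle between midcase_center's own z axis and vertical below 0.04 rad and z of midcase_center in the frame of bigcase_top between 0.016 and 0.024 m), for 0.2 s.
At the end, for the whole second after the job is handed in: The pin is at least 6.5 mm down in the hole and the large case lies flat (within 0.025 rad); the middle-sized case lies on it, centred within 12 mm and square within 0.14 rad; the smallest lies on the middle-sized one, centred within 10 mm and square within 0.14 rad; the large case is at rest (all of step 2 and horizontal distance between smallcase_center and midcase_center below 0.01 m and angle between the x axis of smallcase_center and the x axis of midcase_center, either way round below 0.14 rad and angle between smallcase_center's own z axis and vertical below 0.04 rad and z of smallcase_center in the frame of midcase_center between 0.034 and 0.042 m and linear speed of bigcase below 0.02 m/s); the robot touches nothing.
It fails at once if the large case is lifted out of the dock (pin more than 20 mm above the plate) (z of pin_tip in the frame of dock above 0.038 m).
It fails at once if a bystander (hull, pot, screwdriver, stone or jar) is moved more than 40 mm (distance of any of hull, pot, driver, stone, oil from where it was at the start of the episode above 0.04 m).
It also fails if it takes over 72 s, if anything falls off the work surface, if the arm or the gripper's body presses on something with over 40 N, if the wrist force passes 120 N, or if a joint passes its speed limit or range.

## Working session

There is one attempt and no reset: what is moved stays moved. The work goes in short steps, Python scripts to look and compute and a tool call to move; the robot and the scene stay as the last step left them, time stands still between calls to the robot, and variables do not carry over. Pictures are saved under pics/ and viewed, at most 10 in all, crops included, and the job is handed in when it is done.

Besides the shell and the picture viewer there is one more tool, called after "Call:" by a JSON object that holds its "method" and its "body". jog_arm: Moves the arm, as the interface text tells. Its arguments: {"type":"object","properties":{"rows":{"type":"string"},"force":{"type":"number"}},"required":["rows"]}

```bash
ls; mkdir -p pics
python3 - <<'E'
from bench import ctrl, imaging
import cv2
for n in("scene","top"):
    d=imaging.get_image(n); cv2.imwrite(f"pics/{n}0.png",d.pop("img")); print(n,d)
print(ctrl.get_state())
E
```

```text
pics
scene {'vertical_fov': 52.28396413716649, 'cx': 317.85904115964996, 'cy': 196.85562088583566, 'k1': 0.007209992825354207, 'origin': array([1.13626132, 0.20157072, 0.93495351]), 'orientation': array([-1.42012875, -2.30191524,  0.74544122])}
top {'vertical_fov': 47.55278531788535, 'cx': 314.90167974186744, 'cy': 195.60240782363982, 'k1': -0.08028784528059042, 'origin': array([ 0.32641584, -0.05225904,  1.40942141]), 'orientation': array([-2.12821305,  2.12365888, -0.20168981])}
{'time': 0.1, 'joint_positions': array([ 1.15408711,  0.32171903, -0.07010388,  1.45152727,  0.02265048,
        1.37081554, -0.05688372]), 'qd': array([-0.00106142, -0.00135343,  0.00052132, -0.00085579, -0.00073352,
       -0.00097941,  0.00051656]), 'joint_torque': array([ 2.27033383e-04, -4.92569053e+01, -4.05471465e-01, -3.13398528e+01,
       -6.42698910e-02,  3.94590315e-02,  9.43873715e-05]), 'position': array([ 0.27119029, -0.59018741,  0.22160336]), 'tool_rot': array([-3.06739442e+00, -6.71258712e-01,  7.72338263e-04]), 'ft_force': array([-0.68315643,  0.11693475,  0.00539462]), 'torque': array([ 0.03112904, -0.02237996, -0.00101358]), 'grip_force': 0.0, 'grip_width': 1.0033088854127294}
```

View pics/top0.png

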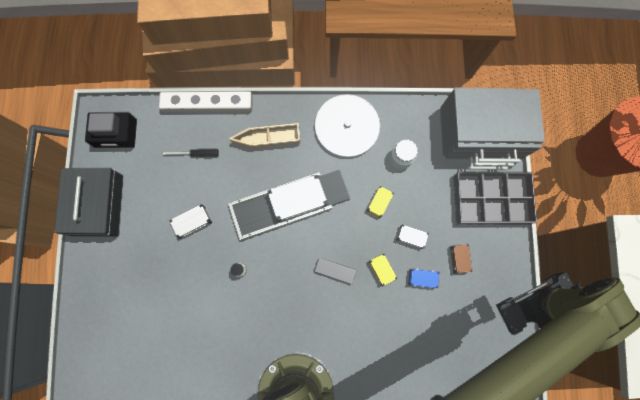

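View pics/scene0.png

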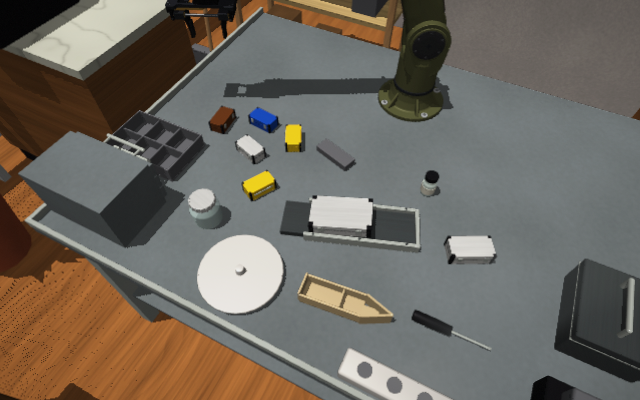

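The scene picture shows the dock at about (350,225) with the large case at (341,215). The middle case is at scene (470,248), top (190,221). The silver small case is at scene (250,148), top (412,236). It could be confused with the yellow cases at top (380,201) and (383,270), blue (424,279), brown (461,259) and the glass pot's cap (404,150). I choose the silver one at top (412,236) and check it in a crop.

```bash
cat > h.py <<'E'
import numpy as np, cv2
from scipy.spatial.transform import Rotation as R
from bench import ctrl, imaging
def cam(n):
    d=imaging.get_image(n); f=200/np.tan(np.radians(d["vertical_fov"]/2))
    d["K"]=np.array([[f,0,d["cx"]],[0,f,d["cy"]],[0,0,1]]); d["D"]=np.array([d["k1"],0,0,0.])
    d["Rm"]=R.from_rotvec(d["orientation"]).as_matrix(); return d
def back(d,px,z):
    u=cv2.undistortPoints(np.float64(px).reshape(-1,1,2),d["K"],d["D"]).reshape(-1,2)
    r=np.c_[u,np.ones(len(u))]@d["Rm"].T; o=d["origin"]
    return o+r*((z-o[2])/r[:,2])[:,None]
def proj(d,P):
    Rc=d["Rm"].T
    return cv2.projectPoints(np.float64(P).reshape(-1,1,3),cv2.Rodrigues(Rc)[0],-Rc@d["origin"],d["K"],d["D"])[0].reshape(-1,2)
E
python3 - <<'E'
from h import *
d=cam("top"); im=d["img"]
def c(x,y,w,h,s=5): return cv2.resize(im[y:y+h,x:x+w],None,fx=s,fy=s,interpolation=cv2.INTER_CUBIC)
o=np.zeros((600,800,3),np.uint8)
a=c(220,165,140,80); o[:400,:700]=a
b=c(165,202,50,40); o[400:,:250]=b
b=c(388,217,50,40); o[400:,260:510]=b
b=c(310,255,50,40); o[400:,520:770]=b
cv2.imwrite("pics/c1.png",o)
d=cam("scene"); im=d["img"]
o=np.zeros((600,800,3),np.uint8)
o[:375,:750]=c(275,183,150,75); o[380:580,:300]=c(440,225,60,40); o[380:580,310:560]=c(225,127,50,40)
cv2.imwrite("pics/c2.png",o)
E
```

```text
(no output)
```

View pics/c1.png

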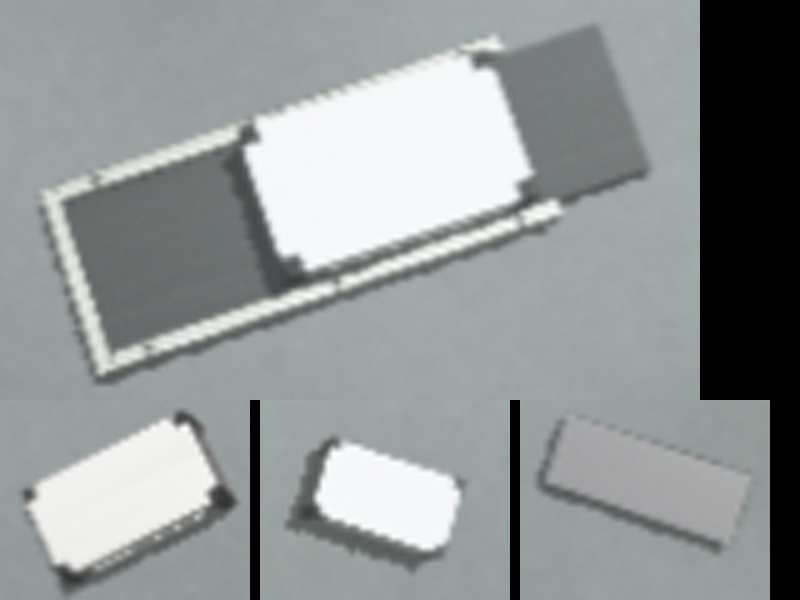

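View pics/c2.png

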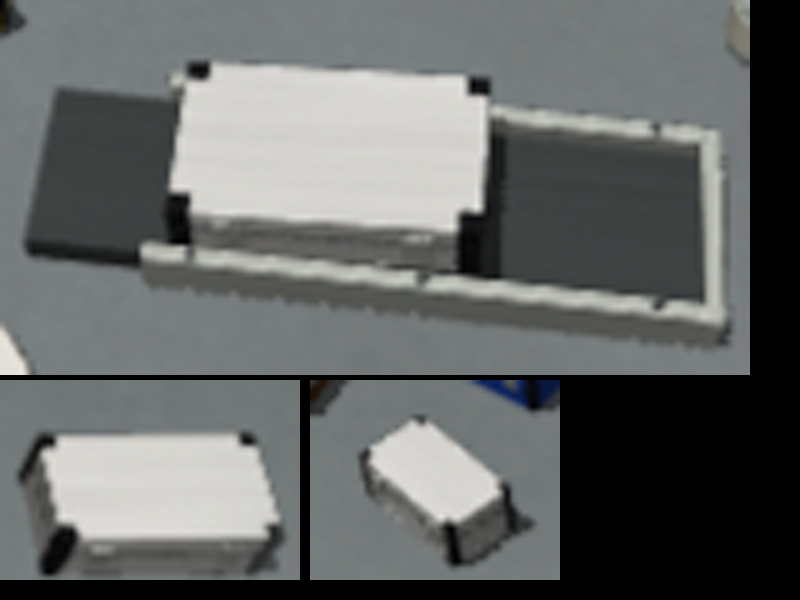

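The crops confirm the silver cases: the middle one's top is centred at about top (191,221) and the small one's at (412,236). The big case sits toward the right end of the dock. The stop bar is on the left, so the push goes left in the image, toward world +y. Next I measure positions.

```bash
cat >> h.py <<'E'
def top(d,x,y,w,h,z,thr):
    "centroid, long-axis yaw, size of the bright flat top in the window, at height z"
    m=np.uint8(cv2.cvtColor(d["img"],cv2.COLOR_BGR2GRAY)[y:y+h,x:x+w]>thr)
    n,l,s,c=cv2.connectedComponentsWithStats(m); k=1+np.argmax(s[1:,4])
    p=np.argwhere(l==k)[:,::-1]+[x,y]; P=back(d,p,z)[:,:2]; ce=P.mean(0)
    v=np.linalg.eigh(np.cov(P.T))[1][:,1]; q=(P-ce)@np.c_[v,[-v[1],v[0]]]
    return ce.round(4), np.arctan2(v[1],v[0]).round(3), np.ptp(q,axis=0).round(4)
E
python3 - <<'E'
from h import *
T=cam("top");S=cam("scene")
print("mid",top(T,165,202,50,40,.04,215),top(S,440,225,60,40,.04,190))
print("small",top(T,388,217,50,40,.036,215),top(S,225,127,50,40,.036,190))
print("big",top(T,264,172,66,52,.065,225),top(S,305,193,70,36,.065,190))
c=lambda p,o:(np.array(p)+.5)/5-.5+o
print("dock T",back(T,c([(40,190),(100,378),(563,212),(500,38)],(220,165)),.03))
print("plate T",back(T,c([(598,25),(650,172)],(220,165)),.018))
print("dock S",back(S,c([(722,130),(722,322),(140,248),(172,75)],(275,183)),.03))
print("stone",back(T,c([(570-520,412-400),(752-520,475-400),(722-520,548-400),(542-520,485-400)],(310,255)),.022))
print("oil",back(T,[(238,269)],.075), back(S,[(432,177)],.075),"hull",back(T,[(231,138),(299,124),(299,145)],.05),"pot",back(T,[(405,149)],.09))
print("yellow",back(T,[(380,201),(383,270)],.036))
E
```

```text
mid (array([0.5057, 0.3269]), np.float64(2.048), array([0.107 , 0.0576])) (array([0.5087, 0.3283]), np.float64(2.034), array([0.1061, 0.0518]))
small (array([ 0.4599, -0.3568]), np.float64(1.251), array([0.0828, 0.0461])) (array([ 0.4632, -0.355 ]), np.float64(1.237), array([0.0798, 0.0456]))
big (array([ 0.575 , -0.0033]), np.float64(1.902), array([0.1551, 0.0972])) (array([ 0.578 , -0.0011]), np.float64(2.001), array([0.1581, 0.0966]))
dock T [[ 0.56245267  0.2123928   0.03      ]
 [ 0.44649197  0.17157934  0.03      ]
 [ 0.54956799 -0.11060118  0.03      ]
 [ 0.65951565 -0.07183121  0.03      ]]
plate T [[ 0.67102954 -0.13384005  0.018     ]
 [ 0.57687789 -0.16549453  0.018     ]]
dock S [[ 0.45126354  0.17473713  0.03      ]
 [ 0.56464843  0.21184276  0.03      ]
 [ 0.65883076 -0.07125793  0.03      ]
 [ 0.55283713 -0.10716971  0.03      ]]
stone [[ 0.39694242 -0.0719267   0.022     ]
 [ 0.35907627 -0.18211389  0.022     ]
 [ 0.31547814 -0.16348321  0.022     ]
 [ 0.35299471 -0.05501069  0.022     ]]
oil [[0.35856424 0.16652874 0.075     ]] [[0.36904338 0.17482767 0.075     ]] hull [[ 0.76425294  0.20586155  0.05      ]
 [ 0.81043957 -0.00678578  0.05      ]
 [ 0.74161983 -0.00740291  0.05      ]] pot [[ 0.71823625 -0.32983009  0.09      ]]
yellow [[ 0.56760315 -0.25768683  0.036     ]
 [ 0.35745252 -0.26195159  0.036     ]]
```

```bash
cat >> h.py <<'E'
def plan(legs,grip):
    "legs: (x,y,z,tool-x yaw,rows); prints jog rows from the present pose"
    s=ctrl.get_state(); p=s["position"]; r=R.from_rotvec(s["tool_rot"]); out=[]
    print("now",s["time"],p.round(4),"yaw",np.arctan2(*r.as_matrix()[1::-1,0]).round(3),"F",s["ft_force"].round(1),"w",s["grip_width"].round(3))
    for x,y,z,a,n in legs:
        q=R.from_euler("z",a)*R.from_euler("x",np.pi); t=np.array([x,y,z])
        w=(r.inv()*q).as_rotvec()/n; d=(t-p)/n
        for _ in range(n):
            k=np.r_[r.inv().apply(d)*100,w].round([2,2,2,3,3,3]); out.append(k)
            p=p+r.apply(k[:3]/100); r=r*R.from_rotvec(k[3:])
    for i in range(0,len(out),5): print("; ".join(" ".join(f"{v:g}" for v in k)+f" {grip}" for k in out[i:i+5]))
E
python3 - <<'E'
from h import *
plan([(.622,-.130,.16,1.908,12),(.622,-.130,.034,1.908,3)],1)
E
```

```text
Traceback (most recent call last):
  File "h.py", line 25, in plan
    print("now",s["time"],p.round(4),"yaw",np.arctan2(*r.as_matrix()[1::-1,0]).round(3),"F",s["ft_force"].round(1),"w",s["grip_width"].round(3))
                                                                                                                       ^^^^^^^^^^^^^^^^^^^^^
AttributeError: 'float' object has no attribute 'round'
```

```bash
sed -i 's/s\["grip_width"\].round(3)/round(s["grip_width"],3)/; s/w\].round(\[2,2,2,3,3,3\])/w].round(3)/' h.py
python3 - <<'E'
from h import *
plan([(.622,-.130,.16,1.908,12),(.622,-.130,.034,1.908,3)],1)
E
```

```text
now 0.3 [ 0.2713 -0.5905  0.2222] yaw 0.431 F [ 0.2  0.7 -0.2] w 0.999
4.258 -2.266 0.519 -0 -0 -0.123 1; 4.504 -1.727 0.519 -0 -0 -0.123 1; 4.682 -1.161 0.519 -0 -0 -0.123 1; 4.789 -0.578 0.519 -0 -0 -0.123 1; 4.823 0.014 0.519 -0 -0 -0.123 1
4.785 0.606 0.519 -0 -0 -0.123 1; 4.675 1.188 0.519 -0 -0 -0.123 1; 4.494 1.753 0.519 -0 -0 -0.123 1; 4.245 2.291 0.519 -0 -0 -0.123 1; 3.931 2.794 0.519 -0 -0 -0.123 1
3.559 3.256 0.519 -0 -0 -0.123 1; 3.133 3.668 0.519 -0 -0 -0.123 1; -0.003 -0 4.201 -0 -0 -0 1; -0.003 -0 4.201 -0 -0 -0 1; -0.003 -0 4.201 -0 -0 -0 1
```

Call:
{"method": "jog_arm", "body": {"rows": "4.26 -2.27 0.52 0 0 -0.123 1; 4.5 -1.73 0.52 0 0 -0.123 1; 4.68 -1.16 0.52 0 0 -0.123 1; 4.79 -0.58 0.52 0 0 -0.123 1; 4.82 0.01 0.52 0 0 -0.123 1"}}

```text
time: 0.92
position: [0.4182, -0.3974, 0.1966]
tool_rot: [2.718, 1.574, -0.0]
ft_force: [1.1, -0.2, -0.8]
grip_width: 0.516
grip_force: 0.0
```

Call:
{"method": "jog_arm", "body": {"rows": "4.79 0.61 0.52 0 0 -0.123 1; 4.68 1.19 0.52 0 0 -0.123 1; 4.49 1.75 0.52 0 0 -0.123 1; 4.25 2.29 0.52 0 0 -0.123 1; 3.93 2.79 0.52 0 0 -0.123 1"}}

```text
time: 1.55
position: [0.5644, -0.2057, 0.1706]
tool_rot: [2.114, 2.323, -0.0]
ft_force: [0.6, -0.6, -0.2]
grip_width: 0.016
grip_force: 0.0
```

Call:
{"method": "jog_arm", "body": {"rows": "3.56 3.26 0.52 0 0 -0.123 1; 3.13 3.67 0.52 0 0 -0.123 1; 0 0 0 0 0 0 1"}}

```text
time: 1.92
position: [0.6237, -0.1241, 0.1596]
tool_rot: [-1.807, -2.568, -0.005]
ft_force: [-0.3, -0.6, 0.4]
grip_width: 0.005
grip_force: 0.0
```

Run:
```python
from h import *
plan([(.622,-.130,.034,1.908,4)],1)
T=cam("top");cv2.imwrite("pics/t1.png",cv2.resize(T["img"][130:300,200:440],None,fx=3,fy=3))
```

```text
now 1.925 [ 0.6237 -0.1241  0.1596] yaw 1.915 F [-0.3 -0.6  0.4] w 0.005
-0.136 -0.094 3.139 0 -0.001 0.002 1; -0.133 -0.093 3.139 0 -0.001 0.002 1; -0.13 -0.093 3.139 0 -0.001 0.002 1; -0.127 -0.093 3.139 0 -0.001 0.002 1
```

View pics/t1.png

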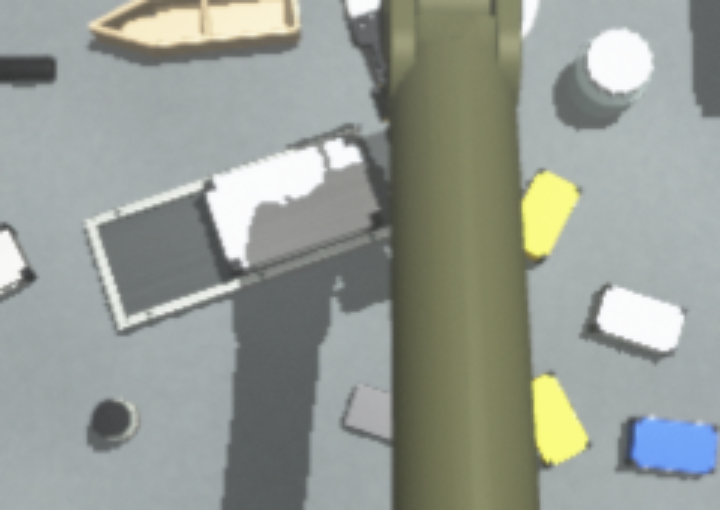

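The picture shows the arm in place behind the case, at crop (460,130), with the dock and case at (240,230) undisturbed. I descend and push.

Call:
{"method": "jog_arm", "body": {"rows": "-0.2 0.25 3.1 0 0 0.001 1; 0 0 3.1 0 0 0.002 1; 0 0 3.2 0 0 0.002 1; 0 0 3.1 0 0 0 1; 0 0 0 0 0 0 1"}}

```text
time: 2.6
position: [0.6222, -0.133, 0.0326]
tool_rot: [-1.826, -2.551, 0.005]
ft_force: [-1.0, 0.5, 0.5]
grip_width: 0.003
grip_force: 0.0
```

Run:
```python
from h import *
plan([(.6195-.331*.1,-.1247+.0944,.034,1.908,5)],1)
```

```text
now 2.6 [ 0.6222 -0.133   0.0326] yaw 1.899 F [-1.   0.5  0.5] w 0.003
2.175 -0.015 -0.024 -0.001 -0 -0.002 1; 2.175 -0.011 -0.024 -0.001 -0 -0.002 1; 2.175 -0.006 -0.024 -0.001 -0 -0.002 1; 2.175 -0.002 -0.024 -0.001 -0 -0.002 1; 2.175 0.002 -0.024 -0.001 -0 -0.002 1
```

Call:
{"method": "jog_arm", "body": {"rows": "1 0 0 0 0 -0.005 1; 0.8 0 0 0 0 -0.004 1; 0.35 0 0 0 0 0 1; 0.35 0 0 0 0 0 1; 0.35 0 0 0 0 0 1"}}

```text
time: 3.22
position: [0.6157, -0.1042, 0.0353]
tool_rot: [1.814, 2.565, -0.0]
ft_force: [0.9, 0.2, -0.8]
grip_width: 0.007
grip_force: 0.0
```

Call:
{"method": "jog_arm", "body": {"rows": "0.35 0 0 0 0 0 1; 0.35 0 0 0 0 0 1; 0.35 0 0 0 0 0 1; 0.35 0 0 0 0 0 1; 0.35 0 0 0 0 0 1"}}

```text
time: 3.85
position: [0.6098, -0.0875, 0.0351]
tool_rot: [1.813, 2.565, -0.0]
ft_force: [1.5, -1.7, 0.5]
grip_width: 0.006
grip_force: 2.1
```

Call:
{"method": "jog_arm", "body": {"rows": "0.35 0 0 0 0 0 1; 0.35 0 0 0 0 0 1; 0.35 0 0 0 0 0 1; 0.35 0 0 0 0 0 1; 0.35 0 0 0 0 0 1"}}

```text
time: 4.47
position: [0.604, -0.0711, 0.0352]
tool_rot: [1.813, 2.565, -0.0]
ft_force: [1.8, -3.0, -0.7]
grip_width: 0.006
grip_force: 1.8
```

Call:
{"method": "jog_arm", "body": {"rows": "0.35 0 0 0 0 0 1; 0.35 0 0 0 0 0 1; 0.35 0 0 0 0 0 1; 0.35 0 0 0 0 0 1; 0.35 0 0 0 0 0 1"}}

```text
time: 5.1
position: [0.5977, -0.0529, 0.035]
tool_rot: [-1.811, -2.565, -0.001]
ft_force: [0.6, -0.2, -1.6]
grip_width: 0.008
grip_force: 2.0
```

Call:
{"method": "jog_arm", "body": {"rows": "0.35 0 0 0 0 0 1; 0.35 0 0 0 0 0 1; 0.35 0 0 0 0 0 1"}}

```text
time: 5.48
position: [0.5953, -0.0469, 0.0353]
tool_rot: [1.813, 2.562, -0.003]
ft_force: [3.7, -9.1, -1.8]
grip_width: 0.004
grip_force: 4.8
```

Call:
{"method": "jog_arm", "body": {"rows": "0.15 0 0 0 0 0 1; 0.15 0 0 0 0 0 1; 0 0 0 0 0 0 1"}}

```text
time: 5.85
position: [0.5952, -0.0469, 0.0357]
tool_rot: [1.814, 2.558, -0.004]
ft_force: [4.6, -10.6, -1.2]
grip_width: 0.008
grip_force: 5.2
```

Run:
```python
from h import *
S=cam("scene");cv2.imwrite("pics/s1.png",cv2.resize(S["img"][165:265,270:430],None,fx=5,fy=5,interpolation=cv2.INTER_CUBIC))
```

```text
(no output)
```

View pics/s1.png

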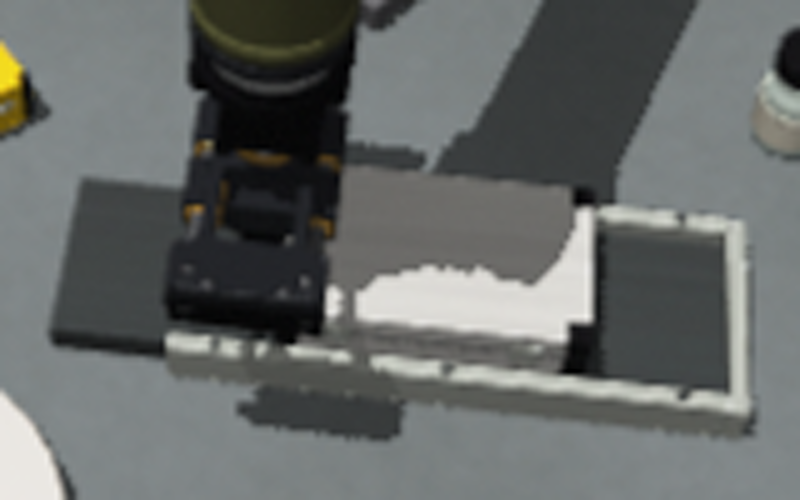

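The crop shows the case's front edge at about (590,290), and it looks level with the rails. The force rose to over 11 N with no motion, so it is probably locked. I back off and check from both cameras once clear.

Call:
{"method": "jog_arm", "body": {"rows": "-1.5 0 0 0 0 0 1; -1.5 0 -1 0 0 0 0; -1 0 -5 0 0 0 -1; 0 0 -5 0 0 0 -1; 0 0 -2 0 0 0 -1"}}

```text
time: 6.52
position: [0.609, -0.0795, 0.1693]
tool_rot: [1.811, 2.562, 0.005]
ft_force: [1.0, 0.8, -0.8]
grip_width: 0.375
grip_force: 0.0
```

Run:
```python
from h import *
plan([(.5072,.3276,.18,2.041,12)],-1)
```

```text
now 6.525 [ 0.609  -0.0795  0.1693] yaw 1.911 F [ 1.   0.8 -0.8] w 0.375
3.481 0.333 -0.094 0 0 -0.011 -1; 3.477 0.371 -0.094 0 0 -0.011 -1; 3.473 0.409 -0.094 0 0 -0.011 -1; 3.468 0.447 -0.094 0 0 -0.011 -1; 3.463 0.485 -0.094 0 0 -0.011 -1
3.457 0.523 -0.094 0 0 -0.011 -1; 3.451 0.561 -0.094 0 0 -0.011 -1; 3.445 0.599 -0.094 0 0 -0.011 -1; 3.438 0.637 -0.094 0 0 -0.011 -1; 3.431 0.675 -0.094 0 0 -0.011 -1
3.423 0.713 -0.094 0 0 -0.011 -1; 3.415 0.75 -0.094 0 0 -0.011 -1
```

Call:
{"method": "jog_arm", "body": {"rows": "3.48 0.35 -0.1 0 0 -0.011 -1; 3.48 0.37 -0.1 0 0 -0.011 -1; 3.47 0.41 -0.1 0 0 -0.011 -1; 3.47 0.45 -0.1 0 0 -0.011 -1; 3.46 0.48 -0.1 0 0 -0.011 -1"}}

```text
time: 7.15
position: [0.564, 0.0912, 0.1698]
tool_rot: [-1.741, -2.614, 0.001]
ft_force: [-0.0, 0.7, 0.3]
grip_width: 0.937
grip_force: 0.0
```

Call:
{"method": "jog_arm", "body": {"rows": "3.46 0.52 -0.1 0 0 -0.011 -1; 3.45 0.56 -0.1 0 0 -0.011 -1; 3.44 0.6 -0.1 0 0 -0.011 -1; 3.44 0.64 -0.1 0 0 -0.011 -1; 3.43 0.67 -0.1 0 0 -0.011 -1"}}

```text
time: 7.78
position: [0.5215, 0.2606, 0.1748]
tool_rot: [-1.668, -2.661, 0.001]
ft_force: [0.1, -0.0, 0.3]
grip_width: 1.002
grip_force: 0.0
```

Call:
{"method": "jog_arm", "body": {"rows": "3.42 0.71 0 0 0 -0.011 -1; 3.42 0.75 0 0 0 -0.011 -1; 0 0 0 0 0 0 -1"}}

```text
time: 8.15
position: [0.5028, 0.3311, 0.1749]
tool_rot: [-1.63, -2.682, -0.001]
ft_force: [-0.8, -0.6, -0.3]
grip_width: 1.0
grip_force: 0.0
```

Run:
```python
from h import *
T=cam("top");S=cam("scene")
o=np.zeros((600,800,3),np.uint8)
c=lambda d,x,y,w,h,s:cv2.resize(d["img"][y:y+h,x:x+w],None,fx=s,fy=s,interpolation=cv2.INTER_CUBIC)
o[:320,:560]=c(T,220,165,140,80,4); o[325:565,:800]=c(S,260,190,200,60,4)
cv2.imwrite("pics/c3.png",o)
print("big",top(T,245,172,66,62,.058,225),top(S,310,193,80,46,.058,190))
plan([(.5072,.3276,.012,2.041,5)],-1)
```

```text
big (array([0.561 , 0.0374]), np.float64(1.923), array([0.1557, 0.0977])) (array([0.563 , 0.0378]), np.float64(1.897), array([0.1794, 0.0964]))
now 8.25 [0.5051 0.3271 0.1746] yaw 2.044 F [ 0.5  0.8 -0.4] w 1.0
-0.009 0.046 3.253 -0 0 0.001 -1; -0.009 0.046 3.253 -0 0 0.001 -1; -0.009 0.046 3.253 -0 0 0.001 -1; -0.009 0.046 3.253 -0 0 0.001 -1; -0.009 0.046 3.253 -0 0 0.001 -1
```

View pics/c3.png

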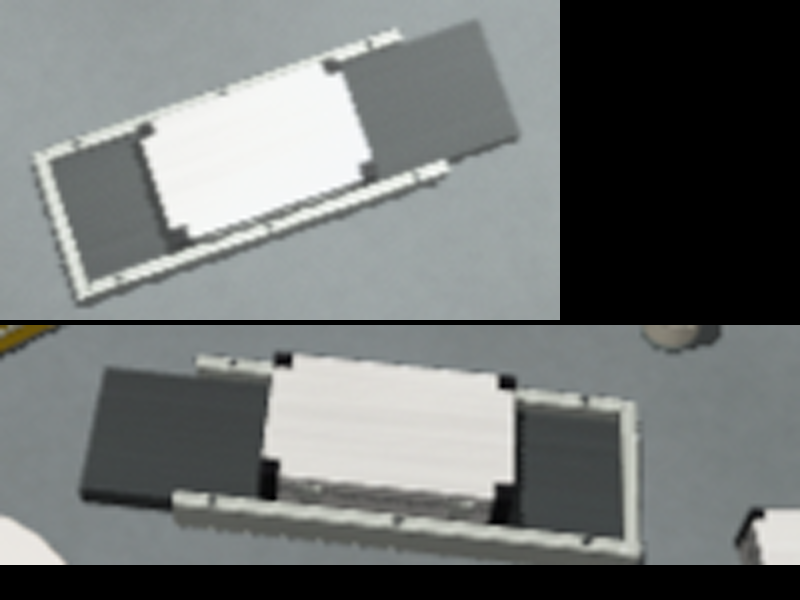

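The crops show the big case lying flat: its side strip is now an even width at scene-crop (280–500,495), and its top brightness matches the flat cases. Its centre is at (0.562, 0.0376), which puts the pin at dock x of about 0.03, inside the hole range. I pick up the middle case.

Call:
{"method": "jog_arm", "body": {"rows": "0 0.05 3.2 0 0 0 -1; 0 0.05 3.2 0 0 0 -1; 0 0.05 3.2 0 0 0 -1; 0 0.05 3.2 0 0 0 -1; 0 0 3.2 0 0 0 -1"}}

```text
time: 8.88
position: [0.5082, 0.326, 0.0138]
tool_rot: [1.644, 2.676, -0.002]
ft_force: [0.0, -0.6, -0.1]
grip_width: 1.003
grip_force: 0.0
```

Call:
{"method": "jog_arm", "body": {"rows": "0 0 0.25 0 0 0 -1; 0 0 0 0 0 0 1; 0 0 0 0 0 0 1; 0 0 0 0 0 0 1; 0 0 0 0 0 0 1", "force": 25}}

```text
time: 9.5
position: [0.5075, 0.3284, 0.0135]
tool_rot: [1.64, 2.679, 0.001]
ft_force: [-0.3, -0.9, 3.9]
grip_width: 0.69
grip_force: 25.0
```

Call:
{"method": "jog_arm", "body": {"rows": "0 0 0 0 0 0 1; 0 0 -1 0 0 0 1; 0 0 -3 0 0 0 1; 0 0 -4 0 0 0 1; 0 0 -4 0 0 0 1", "force": 25}}

```text
time: 10.12
position: [0.5068, 0.3281, 0.1335]
tool_rot: [-1.64, -2.679, 0.001]
ft_force: [-0.3, 0.8, -1.9]
grip_width: 0.688
grip_force: 25.0
```

Run:
```python
from h import *
plan([(.562,.0376,.14,1.908,10)],1)
```

```text
now 10.125 [0.5068 0.3281 0.1335] yaw 2.043 F [-0.3  0.8 -1.9] w 0.688
-2.838 -0.83 -0.064 -0 0 0.014 1; -2.849 -0.79 -0.064 -0 0 0.014 1; -2.86 -0.75 -0.064 -0 0 0.014 1; -2.87 -0.71 -0.064 -0 0 0.014 1; -2.88 -0.67 -0.064 -0 0 0.014 1
-2.889 -0.629 -0.064 -0 0 0.014 1; -2.897 -0.589 -0.064 -0 0 0.014 1; -2.905 -0.548 -0.064 -0 0 0.014 1; -2.913 -0.507 -0.064 -0 0 0.014 1; -2.92 -0.467 -0.064 -0 0 0.014 1
```

Call:
{"method": "jog_arm", "body": {"rows": "-2.84 -0.83 -0.1 0 0 0.014 1; -2.85 -0.79 -0.1 0 0 0.014 1; -2.86 -0.75 -0.1 0 0 0.014 1; -2.87 -0.71 -0.1 0 0 0.014 1; -2.88 -0.67 0 0 0 0.014 1"}}

```text
time: 10.75
position: [0.5346, 0.1821, 0.1366]
tool_rot: [1.733, 2.62, -0.0]
ft_force: [0.5, -0.2, -2.3]
grip_width: 0.688
grip_force: 25.0
```

Call:
{"method": "jog_arm", "body": {"rows": "-2.89 -0.63 0 0 0 0.014 1; -2.9 -0.59 0 0 0 0.014 1; -2.91 -0.55 0 0 0 0.014 1; -2.91 -0.51 0 0 0 0.014 1; -2.92 -0.47 0 0 0 0.014 1"}}

```text
time: 11.38
position: [0.5621, 0.0369, 0.1366]
tool_rot: [-1.824, -2.558, 0.0]
ft_force: [-0.2, -0.7, -2.8]
grip_width: 0.683
grip_force: 25.0
```

Call:
{"method": "jog_arm", "body": {"rows": "0 0 0 0 0 0 1; 0 0 0 0 0 0 1; 0 0 0 0 0 0 1"}}

```text
time: 11.75
position: [0.562, 0.0393, 0.1367]
tool_rot: [-1.821, -2.56, -0.001]
ft_force: [-0.2, -0.1, -2.5]
grip_width: 0.689
grip_force: 25.0
```

Run:
```python
from h import *
plan([(.562,.0376,.075,1.908,5)],1)
```

```text
now 11.75 [0.562  0.0393 0.1367] yaw 1.905 F [-0.2 -0.1 -2.5] w 0.689
-0.032 -0.01 1.234 0 -0 -0.001 1; -0.032 -0.01 1.234 0 -0 -0.001 1; -0.032 -0.01 1.234 0 -0 -0.001 1; -0.032 -0.01 1.234 0 -0 -0.001 1; -0.032 -0.01 1.234 0 -0 -0.001 1
```

Call:
{"method": "jog_arm", "body": {"rows": "-0.1 0 1.3 0 0 0 1; -0.05 0 1.3 0 0 0 1; 0 0 1.3 0 0 0 1; 0 0 1.2 0 0 0 1; 0 0 0.9 0 0 0 1"}}

```text
time: 12.38
position: [0.5624, 0.0363, 0.0755]
tool_rot: [-1.823, -2.557, 0.001]
ft_force: [0.0, -0.0, -3.2]
grip_width: 0.686
grip_force: 25.0
```

Call:
{"method": "jog_arm", "body": {"rows": "0 0 0.15 0 0 0 1; 0 0 0.15 0 0 0 1; 0 0 0.15 0 0 0 1; 0 0 0 0 0 0 1"}}

```text
time: 12.88
position: [0.5629, 0.0362, 0.0723]
tool_rot: [1.824, 2.558, 0.0]
ft_force: [-0.3, -0.9, -1.9]
grip_width: 0.69
grip_force: 25.0
```

Call:
{"method": "jog_arm", "body": {"rows": "0 0 0.1 0 0 0 1; 0 0 0 0 0 0 1; 0 0 0 0 0 0 0; 0 0 0 0 0 0 -0.2; 0 0 0 0 0 0 -1"}}

```text
time: 13.5
position: [0.5631, 0.0363, 0.0713]
tool_rot: [1.824, 2.558, 0.001]
ft_force: [0.3, -0.3, 1.1]
grip_width: 0.736
grip_force: 0.0
```

Call:
{"method": "jog_arm", "body": {"rows": "0 0 0 0 0 0 -1; 0 0 0 0 0 0 -1; 0 0 -3 0 0 0 -1; 0 0 -5 0 0 0 -1; 0 0 -5 0 0 0 -1"}}

```text
time: 14.12
position: [0.5625, 0.0363, 0.2023]
tool_rot: [-1.823, -2.558, 0.0]
ft_force: [1.3, 0.4, 0.5]
grip_width: 0.997
grip_force: 0.0
```

Run:
```python
from h import *
# small: long-axis yaw 1.244; via-point between dock and pot, above everything
plan([(.4615,-.3559,.2,1.244,14)],-1)
print(ctrl.get_state()["joint_positions"].round(2))
```

```text
now 14.125 [0.5625 0.0363 0.2023] yaw 1.903 F [1.3 0.4 0.5] w 0.997
-2.413 -1.596 0.017 -0 -0 0.047 -1; -2.486 -1.48 0.017 -0 -0 0.047 -1; -2.552 -1.362 0.017 -0 -0 0.047 -1; -2.614 -1.241 0.017 -0 -0 0.047 -1; -2.669 -1.116 0.017 -0 -0 0.047 -1
-2.718 -0.99 0.017 -0 -0 0.047 -1; -2.762 -0.861 0.017 -0 -0 0.047 -1; -2.799 -0.73 0.017 -0 -0 0.047 -1; -2.831 -0.598 0.017 -0 -0 0.047 -1; -2.856 -0.464 0.017 -0 -0 0.047 -1
-2.874 -0.33 0.017 -0 -0 0.047 -1; -2.887 -0.194 0.017 -0 -0 0.047 -1; -2.892 -0.058 0.017 -0 -0 0.047 -1; -2.892 0.078 0.017 -0 -0 0.047 -1
[ 0.48  0.2  -0.67  1.68  0.13  1.3   0.12]
```

Call:
{"method": "jog_arm", "body": {"rows": "-2.41 -1.6 0 0 0 0.047 -1; -2.49 -1.48 0 0 0 0.047 -1; -2.55 -1.36 0 0 0 0.047 -1; -2.61 -1.24 0 0 0 0.047 -1; -2.67 -1.12 0 0 0 0.047 -1"}}

```text
time: 14.75
position: [0.5258, -0.1059, 0.2007]
tool_rot: [-2.115, -2.322, 0.001]
ft_force: [0.2, -0.9, -0.0]
grip_width: 1.001
grip_force: 0.0
```

Call:
{"method": "jog_arm", "body": {"rows": "-2.72 -0.99 0 0 0 0.047 -1; -2.76 -0.86 0 0 0 0.047 -1; -2.8 -0.73 0 0 0 0.047 -1; -2.83 -0.6 0 0 0 0.047 -1; -2.86 -0.46 0 0 0 0.047 -1"}}

```text
time: 15.38
position: [0.4901, -0.2457, 0.2011]
tool_rot: [2.372, 2.059, -0.0]
ft_force: [-0.4, 0.3, -0.4]
grip_width: 0.996
grip_force: 0.0
```

Call:
{"method": "jog_arm", "body": {"rows": "-2.87 -0.33 0 0 0 0.047 -1; -2.89 -0.19 0 0 0 0.047 -1; -2.89 -0.06 0 0 0 0.047 -1; -2.89 0.08 0 0 0 0.047 -1; 0 0 0 0 0 0 -1"}}

```text
time: 16.0
position: [0.46, -0.3595, 0.2008]
tool_rot: [2.558, 1.824, -0.002]
ft_force: [0.2, 0.3, 0.4]
grip_width: 0.998
grip_force: 0.0
```

Run:
```python
from h import *
T=cam("top");S=cam("scene")
print("mid",top(T,235,165,90,80,.098,243),top(S,315,165,90,70,.098,215))
o=np.zeros((600,800,3),np.uint8)
c=lambda d,x,y,w,h,s:cv2.resize(d["img"][y:y+h,x:x+w],None,fx=s,fy=s,interpolation=cv2.INTER_CUBIC)
o[:320,:560]=c(T,220,165,140,80,4); o[325:593,:800]=c(S,260,183,200,67,4)
cv2.imwrite("pics/c4.png",o)
plan([(.4615,-.3559,.012,1.244,5)],-1)
```

```text
mid (array([0.5572, 0.0315]), np.float64(1.929), array([0.1511, 0.0923])) (array([0.5736, 0.0402]), np.float64(2.051), array([0.1512, 0.0998]))
now 16.1 [ 0.4618 -0.3559  0.201 ] yaw 1.244 F [0.1 0.1 0.3] w 1.0
-0.007 -0.005 3.779 -0 -0 0 -1; -0.007 -0.005 3.779 -0 -0 0 -1; -0.007 -0.005 3.779 -0 -0 0 -1; -0.007 -0.005 3.779 -0 -0 0 -1; -0.007 -0.005 3.779 -0 -0 0 -1
```

View pics/c4.png

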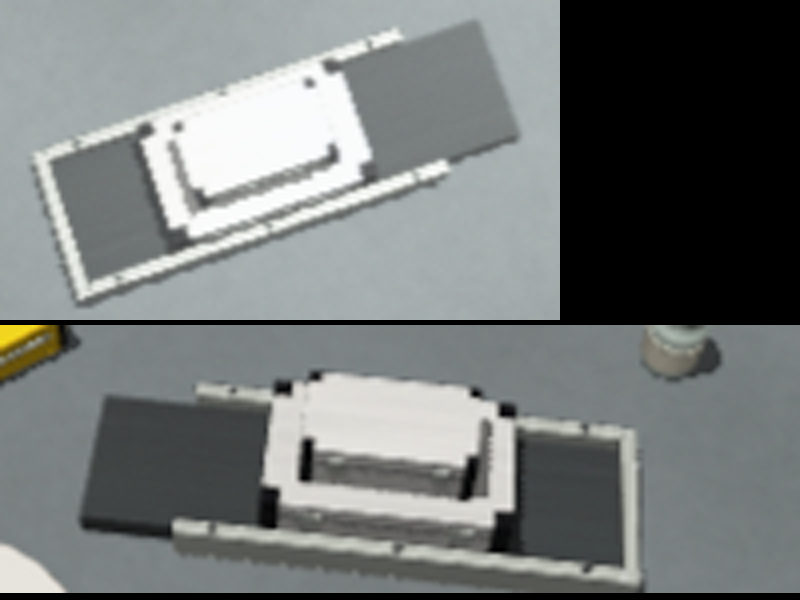

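The crops show the middle case sitting square on the big one, with top corners at about top-crop (176,124), (310,80), (337,147) and (200,190). I check the centring and pick up the small case.

Run:
```python
from h import *
T=cam("top");S=cam("scene")
c=lambda p,o:(np.array(p)+.5)/4-.5+o
for d,p,o in((T,[(176,124),(310,80),(337,147),(200,190)],(220,165)),(S,[(315,50),(475,65),(480,135),(304,116)],(260,183))):
    P=back(d,c(p,o),.098)[:,:2]; print(P.mean(0).round(4),[np.linalg.norm(P[i]-P[i-1]).round(3) for i in range(4)])
for d,o in((T,(220,165)),(S,(260,183))): # expected top of a case at the aimed pose
    u=np.array([np.cos(1.908),np.sin(1.908),0]);v=np.array([-u[1],u[0],0])
    P=np.array([.562,.0376,.098])+np.array([a*.055*u+b*.03*v for a,b in((1,-1),(-1,-1),(-1,1),(1,1))])
    print(((proj(d,P)-o+.5)*4-.5).round())
```

```text
[0.5638 0.0349] [np.float64(0.052), np.float64(0.104), np.float64(0.054), np.float64(0.105)]
[0.5626 0.0366] [np.float64(0.052), np.float64(0.102), np.float64(0.053), np.float64(0.109)]
[[168. 124.]
 [310.  76.]
 [336. 151.]
 [194. 200.]]
[[481. 140.]
 [303. 121.]
 [312.  44.]
 [485.  62.]]
```

Call:
{"method": "jog_arm", "body": {"rows": "0 0 3.8 0 0 0 -1; 0 0 3.8 0 0 0 -1; 0 0 3.8 0 0 0 -1; 0 0 3.8 0 0 0 -1; 0 0 3.5 0 0 0 -1"}}

```text
time: 16.82
position: [0.4624, -0.3547, 0.0132]
tool_rot: [2.551, 1.834, 0.001]
ft_force: [0.2, -0.4, -0.6]
grip_width: 1.001
grip_force: 0.0
```

Call:
{"method": "jog_arm", "body": {"rows": "0 0 0.2 0 0 0 -1; 0 0 0 0 0 0 1; 0 0 0 0 0 0 1; 0 0 0 0 0 0 1; 0 0 0 0 0 0 1", "force": 20}}

```text
time: 17.45
position: [0.4621, -0.3563, 0.0129]
tool_rot: [2.552, 1.831, 0.0]
ft_force: [0.5, 0.6, -0.4]
grip_width: 0.633
grip_force: 0.0
```

Call:
{"method": "jog_arm", "body": {"rows": "0 0 0 0 0 0 1; 0 0 -1 0 0 0 1; 0 0 -4 0 0 0 1; 0 0 -6 0 0 0 1; 0 0 -6 0 0 0 1"}}

```text
time: 18.08
position: [0.4614, -0.3556, 0.184]
tool_rot: [-2.552, -1.831, 0.0]
ft_force: [1.3, -0.6, -1.0]
grip_width: 0.548
grip_force: 20.0
```

Run:
```python
from h import *
plan([(.5628,.0362,.184,1.906,14)],1)
T=cam("top");cv2.imwrite("pics/t5.png",np.vstack([cv2.resize(T["img"][200:280,370:470],None,fx=3,fy=3),cv2.resize(cam("scene")["img"][90:190,200:300],None,fx=3,fy=3)]))
```

```text
now 18.075 [ 0.4614 -0.3556  0.184 ] yaw 1.245 F [ 1.3 -0.6 -1. ] w 0.548
2.883 -0.209 0.001 -0 -0 -0.047 1; 2.89 -0.074 0.001 -0 -0 -0.047 1; 2.89 0.062 0.001 -0 -0 -0.047 1; 2.884 0.198 0.001 -0 -0 -0.047 1; 2.871 0.333 0.001 -0 -0 -0.047 1
2.853 0.468 0.001 -0 -0 -0.047 1; 2.828 0.601 0.001 -0 -0 -0.047 1; 2.796 0.733 0.001 -0 -0 -0.047 1; 2.759 0.864 0.001 -0 -0 -0.047 1; 2.715 0.993 0.001 -0 -0 -0.047 1
2.665 1.119 0.001 -0 -0 -0.047 1; 2.61 1.243 0.001 -0 -0 -0.047 1; 2.549 1.364 0.001 -0 -0 -0.047 1; 2.482 1.482 0.001 -0 -0 -0.047 1
```

View pics/t5.png

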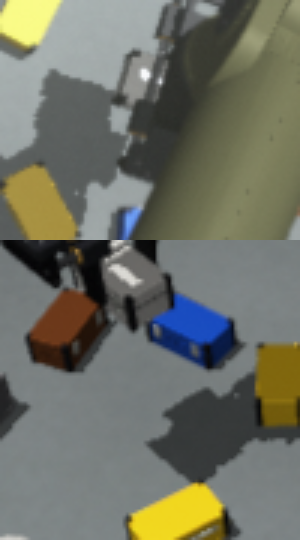

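The picture shows the silver case held in the gripper at crop (135,285), level, with the neighbours untouched. I carry it over.

Call:
{"method": "jog_arm", "body": {"rows": "2.88 -0.21 0 0 0 -0.047 1; 2.89 -0.07 0 0 0 -0.047 1; 2.89 0.06 0 0 0 -0.047 1; 2.88 0.2 0 0 0 -0.047 1; 2.87 0.33 0 0 0 -0.047 1"}}

```text
time: 18.8
position: [0.4984, -0.2137, 0.1819]
tool_rot: [-2.316, -2.123, 0.0]
ft_force: [0.5, -0.6, -1.3]
grip_width: 0.554
grip_force: 20.0
```

Call:
{"method": "jog_arm", "body": {"rows": "2.85 0.47 0 0 0 -0.047 1; 2.83 0.6 0 0 0 -0.047 1; 2.8 0.73 0 0 0 -0.047 1; 2.76 0.86 0 0 0 -0.047 1; 2.72 0.99 0 0 0 -0.047 1"}}

```text
time: 19.42
position: [0.5346, -0.0742, 0.1822]
tool_rot: [2.052, 2.379, 0.0]
ft_force: [-0.1, 0.1, -0.9]
grip_width: 0.552
grip_force: 20.0
```

Call:
{"method": "jog_arm", "body": {"rows": "2.67 1.12 0 0 0 -0.047 1; 2.61 1.24 0 0 0 -0.047 1; 2.55 1.36 0 0 0 -0.047 1; 2.48 1.48 0 0 0 -0.047 1; 0 0 0 0 0 0 1"}}

```text
time: 20.05
position: [0.5633, 0.0402, 0.1822]
tool_rot: [-1.815, -2.563, -0.003]
ft_force: [0.7, 0.1, -2.0]
grip_width: 0.553
grip_force: 20.0
```

Call:
{"method": "jog_arm", "body": {"rows": "0 0 1 0 0 0 1; 0 0 1 0 0 0 1; 0 0 1 0 0 0 1; 0 0 1 0 0 0 1; 0 0 0 0 0 0 1"}}

```text
time: 20.68
position: [0.5623, 0.0356, 0.141]
tool_rot: [-1.823, -2.556, 0.002]
ft_force: [0.6, 0.0, -1.4]
grip_width: 0.548
grip_force: 20.0
```

Run:
```python
from h import *
plan([(.5628,.0362,.115,1.906,4)],1)
S=cam("scene");cv2.imwrite("pics/s5.png",cv2.resize(S["img"][150:250,290:420],None,fx=5,fy=5,interpolation=cv2.INTER_CUBIC))
```

```text
now 20.675 [0.5623 0.0356 0.141 ] yaw 1.902 F [ 0.6  0.  -1.4] w 0.548
0.01 0.02 0.649 -0 -0 -0.001 1; 0.01 0.02 0.649 -0 -0 -0.001 1; 0.01 0.02 0.649 -0 -0 -0.001 1; 0.01 0.02 0.649 -0 -0 -0.001 1
```

View pics/s5.png

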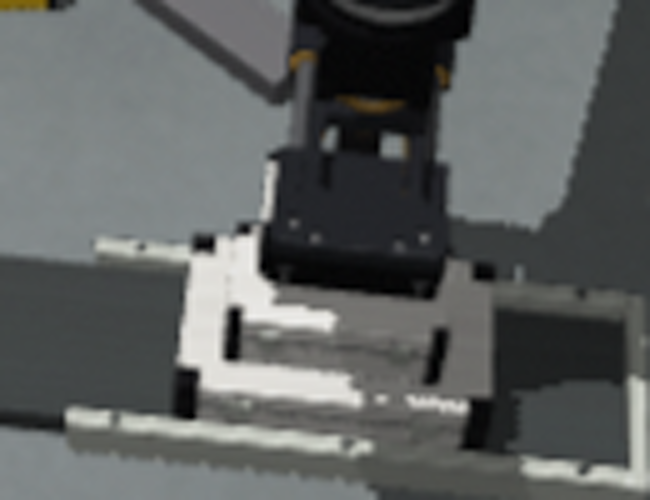

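The crop shows the gripper centred over the middle case at (350,250). I lower until contact.

Call:
{"method": "jog_arm", "body": {"rows": "0.03 0.06 0.7 0 0 0 1; 0 0 0.7 0 0 0 1; 0 0 0.6 0 0 0 1; 0 0 0.5 0 0 0 1; 0 0 0 0 0 0 1"}}

```text
time: 21.35
position: [0.5632, 0.0363, 0.1166]
tool_rot: [-1.823, -2.557, 0.001]
ft_force: [-0.6, -0.4, -1.0]
grip_width: 0.551
grip_force: 20.0
```

Call:
{"method": "jog_arm", "body": {"rows": "0 0 0.15 0 0 0 1; 0 0 0.15 0 0 0 1; 0 0 0.1 0 0 0 1; 0 0 0 0 0 0 1"}}

```text
time: 21.85
position: [0.5634, 0.0363, 0.1131]
tool_rot: [-1.824, -2.558, 0.0]
ft_force: [-0.2, -0.0, -1.8]
grip_width: 0.546
grip_force: 20.0
```

Call:
{"method": "jog_arm", "body": {"rows": "0 0 0.1 0 0 0 1; 0 0 0.1 0 0 0 1; 0 0 0 0 0 0 1"}}

```text
time: 22.22
position: [0.5634, 0.0364, 0.111]
tool_rot: [-1.824, -2.558, 0.0]
ft_force: [-0.4, 0.0, -1.2]
grip_width: 0.551
grip_force: 20.0
```

Call:
{"method": "jog_arm", "body": {"rows": "0 0 0.1 0 0 0 1; 0 0 0 0 0 0 1; 0 0 0 0 0 0 1"}}

```text
time: 22.6
position: [0.5636, 0.0364, 0.1105]
tool_rot: [1.824, 2.558, -0.0]
ft_force: [-1.1, -0.4, 3.3]
grip_width: 0.553
grip_force: 20.0
```

Contact. I release and retreat.

Call:
{"method": "jog_arm", "body": {"rows": "0 0 0 0 0 0 0.1; 0 0 0 0 0 0 -0.2; 0 0 0 0 0 0 -1; 0 0 0 0 0 0 -1; 0 0 0 0 0 0 -1"}}

```text
time: 23.22
position: [0.5635, 0.0364, 0.11]
tool_rot: [-1.824, -2.558, 0.0]
ft_force: [-0.1, -0.5, -0.2]
grip_width: 0.853
grip_force: 0.0
```

Call:
{"method": "jog_arm", "body": {"rows": "0 0 -2 0 0 0 -1; 0 0 -4 0 0 0 -1; 0 0 -5 0 0 0 -1; -5 -3 -1 0 0 0 -1; -6 0 0 0 0 0 -1"}}

```text
time: 23.85
position: [0.5715, -0.0778, 0.2344]
tool_rot: [1.817, 2.555, 0.001]
ft_force: [0.5, -0.7, 1.4]
grip_width: 1.002
grip_force: 0.0
```

Call:
{"method": "jog_arm", "body": {"rows": "-6 0 0 0 0 0 -1; -6 0 0 0 0 0 -1; -6 0 0 0 0 0 -1; -5 0 0 0 0 0 -1; 0 0 0 0 0 0 -1"}}

```text
time: 24.48
position: [0.6452, -0.3011, 0.2299]
tool_rot: [1.833, 2.55, -0.003]
ft_force: [-1.3, -0.3, 0.8]
grip_width: 0.997
grip_force: 0.0
```

Run:
```python
from h import *
T=cam("top");S=cam("scene")
u=np.array([np.cos(1.908),np.sin(1.908),0]);v=np.array([-u[1],u[0],0])
print(ctrl.get_state()["position"])
# compare image with rendering of expected outlines by local brightness: bright share of the top faces' interior, and dark corner blobs
for n,d in(("T",T),("S",S)):
    g=cv2.cvtColor(d["img"],cv2.COLOR_BGR2GRAY)
    for name,z,l,w,cx in(("small",.134,.084,.048,(.563,.0363)),("mid",.098,.11,.06,(.563,.0363))):
        P=np.array([*cx,z])+np.array([a*l/2*u+b*w/2*v for a,b in((1,-1),(-1,-1),(-1,1),(1,1))])
        q=proj(d,P); out=[]
        for p in q:  # darkest blob (black corner) near each expected corner
            x,y=np.round(p).astype(int); W=255.-g[y-4:y+5,x-4:x+5]; W=np.clip(W-120,0,None)
            yy,xx=np.mgrid[y-4:y+5,x-4:x+5]; out.append([(xx*W).sum()/W.sum(),(yy*W).sum()/W.sum()] if W.sum() else p)
        o=np.array(out); print(n,name,"offset px per corner",(o-q).round(1).tolist(),"centre shift mm",((back(d,o,z).mean(0)-P.mean(0))[:2]*1000).round(1))
```

```text
[ 0.64611977 -0.29466335  0.23086448]
T small offset px per corner [[-1.7, 2.7], [3.5, 1.1], [0.3, 2.2], [0.4, 1.5]] centre shift mm [-5.4 -1.8]
T mid offset px per corner [[1.9, 0.9], [3.8, -1.8], [-1.9, 1.9], [1.7, -0.5]] centre shift mm [-0.4 -4.1]
S small offset px per corner [[-1.0, 1.6], [1.7, 2.1], [0.4, 0.8], [0.1, 0.1]] centre shift mm [2.9 2. ]
S mid offset px per corner [[-1.5, 1.1], [1.8, 1.8], [1.0, 1.1], [-1.2, 1.0]] centre shift mm [3.5 1.6]
```

```bash
python3 -c "
from bench import ticket
print(ticket.close_job())"
```

```text
the job is handed in; nothing more can be done
None
```

I handed the job in: the large case is pushed until its pin locked and lies flat, with the middle and small cases stacked on it. My rough corner check put both within a few mm of centre; the hand-in returned no verdict.

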